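# Switch on the light source behind its glare screen with the hooked rod

### The job

Take the yellow-handled hooked rod from its cradle, reach over the grey glare screen with it and push the red slide lever on the light source along its slot towards the green mark until it meets its hidden stop; press it home there steadily with about 9 N for a second, never roughly. Then lay the rod gently back in the two rests of its cradle with its hook hanging down, and let go. Keep the hand off the light source and its lever, do not bump the screen, and leave everything else on the bench alone.

Things in the scene. Friction and masses are not known exactly. Their poses are not given: they have to be found in the camera images.
- lamp: light source, fixed: pale box 160 (x) x 240 (y) x 60 (z) mm. Origin: centre of its underside, on the bench; x points away from the screen, z up. A black slot 90 mm long runs along y at x = 0 in its top, a green mark beyond its +y end. Two black bent light guides stand at x = 45 to 175, y = +-75 to +-115 mm, up to 136 mm above the bench
- screen_top (a point): middle of the upper edge of the grey upright glare screen (5 mm thick, 240 mm wide), fixed on the light source at its x = -70 mm, 152 mm above the bench; axes as the light source's
- lever: red slide lever: upright paddle 24 (x) x 8 (y) x 40 (z) mm, axes as the light source's. Origin: centre of its foot, 60 mm above the bench, moving with it. Slides along the light source's +y (to the green mark) with 3 N friction, no spring. Starts at y = -28 to 0 mm in the light source's frame; an unseen rigid stop ends its travel at some y between +12 and +32 mm
- lever_top (a point): centre of the paddle's upper end, 100 mm above the bench. The lever is seated when it stands still against its stop, pressed by the rod with 7 to 11 N for half a second; more than 15 N at any time spoils it
- rod: hooked rod, 160 g (+-30 %), 8 mm round steel with yellow grip 70 (x) x 16 (y) x 22 (z) mm. Origin: centre of the grip, about the balance point. It runs along its x from -100 mm (black ball, 26 mm diameter) to +170 mm, bends square there, and the hook goes 110 mm along -z. It yields a little in yaw in the grasp when the hook is pushed sideways
- rod_tip (a point): end of the hook (centre of its round end, radius 4 mm), at x = 170, y = 0, z = -110 mm in the rod's frame
- cradle: rod cradle, fixed: aluminium foot 200 (x) x 70 (y) x 12 mm, two 10 mm thick posts at x = +-70 mm, each with a blue 90-degree vee opening upward (42 mm wide, top 156 mm above the bench). Origin: centre of the foot's underside. The resting rod lies along its x, axis 140 mm above the bench, grip midway between the posts, hook hanging down beyond the +x end
- dish_a: bystander: white sample dish, 59 mm diameter, 15 mm high, in the white tray; origin at the centre of its underside
- dish_b: bystander: blue sample dish, 59 mm diameter, 15 mm high, in the white tray; origin at the centre of its underside
- eyepiece: bystander: black eyepiece standing on the bench, 40 mm diameter, 50 mm high; origin at the centre of its underside
- jar: bystander: amber jar, 52 mm diameter, 70 mm high; origin at the centre of its underside
- objective: bystander: steel objective lens standing on the bench, 44 mm diameter, 55 mm high; origin at the centre of its underside
- specimen: bystander: steel specimen block 50 x 35 x 20 mm on the bench; origin at the centre of its underside
Mind the look-alikes: they are no part of the job. Leave any brown or pink look-alike of the cradle alone.

How it is judged (in metres and radians):
On the way, in this order (a step that is already met when the one before it is completed fails the run):
1. the rod's hook is reached over the screen and down behind it, beside the lever (x of rod_tip in the frame of lamp between -0.06 and 0.05 m and y of rod_tip in the frame of lamp between -0.1 and 0.1 m and z of rod_tip in the frame of lamp below 0.1 m), for 0.1 s.
2. the lever stands still against its stop, pressed home by the rod with 7 to 11 N for half a second (y of lever in the frame of lamp above 0.0105 m and linear speed of lever below 0.003 m/s and contact force between rod and lever between 7 and 11 N), for 0.5 s.
At the end, for the whole second after the job is handed in: Lever still home (origin beyond y = 10.5 mm in the lamp's frame); rod released, at rest in both vees: origin within 25 mm lengthwise and 6 mm sideways of the cradle's middle, 134 to 146 mm up, along the cradle's x to 0.08 rad, hook at +x, hanging down to 0.35 rad (y of lever in the frame of lamp above 0.0105 m and x of rod in the frame of cradle between -0.025 and 0.025 m and y of rod in the frame of cradle between -0.006 and 0.006 m and z of rod in the frame of cradle between 0.134 and 0.146 m and angle between the x axis of rod and the x axis of cradle, either way round below 0.08 rad and x of rod_tip in the frame of cradle above 0.1 m and angle between rod's own z axis and vertical below 0.35 rad and linear speed of rod below 0.01 m/s); the robot touches nothing.
It fails at once if the lever is forced with more than 15 N (contact force between lever and anything else above 15 N).
It fails at once if the hand or arm touches the lever, the light source or its screen (contact force between any of the fingers, the arm and lamp above 0.5 N or contact force between any of the fingers, the arm and lever above 0.5 N).
It fails at once if the rod bumps the light source or its screen with more than 8 N (contact force between rod and lamp above 8 N).
It fails at once if the rod is slammed or jammed into its cradle with more than 60 N (contact force between rod and cradle above 60 N).
It fails at once if another thing on the bench is moved by more than 15 mm (distance of any of dish_a, dish_b, eyepiece, jar, objective, specimen from where it was at the start of the episode above 0.015 m).
It also fails if it takes over 67 s, if anything falls off the work surface, if the arm or the gripper's body presses on something with over 40 N, if the wrist force passes 120 N, or if a joint passes its speed limit or range.

### The arm

A 7-joint arm with a two-finger parallel gripper is mounted at the origin on the work surface. World frame = base frame: x ahead of the robot, y to its left, z up, the work surface at z = 0. Lengths are in m, angles in degrees, forces in N, time in s.
With the tool pointing down it reaches from about 0.425 to 0.875 m from the base axis. Payload 4.7 kg.
Tool frame: the origin (TCP) lies on the centre line of the jaws, within the pads' length; the fingertips stand 8 mm ahead of it and the grasp point (between the pads) lies 11 mm behind it; z points along the fingers, y is the direction in which the jaws open and shut (so a half turn about z gives the same grasp; the last joint's range is limited). The gripper opens to 87 mm and grips with 3 to 60 N. Pads are 19 mm wide; open, the fingers measure 117 mm over their backs; the gripper's body (75 mm by 190 mm) begins 51 mm behind the grasp point.
Start: joints at [-70.182, 18.392, -4.016, 83.108, 1.295, 78.541, -3.26], TCP at [0.212, 0.615, 0.231] pointing down, gripper open.
Joint ranges: [-163.93, 163.93], [-17.29, 119.83], [-79.2, 71.16], [3.27, 140.29], [-89.18, 269.18], [5.43, 117.66], [-154.24, 154.24]. Speed limits (degrees/s): [147.25, 147.25, 180, 180, 180, 180, 180].

### API

Orientations are given as [roll, pitch, yaw] about the fixed x, y, z axes, in that order (R = Rz(yaw) Ry(pitch) Rx(roll)).
In Python, from cell import env gives the robot as it stands. The module is installed in compiled form; this text tells all that it offers.
- The arm moves only by the tool move_arm, never from a script. Its argument "steps" is a list of rows, each a list of 2 entries, a list of its own where there are three numbers: the shift along the tool's x, y, z in m, then the turn about the tool's z in rad. A call has 1 to 20 rows; each row is the pose to reach, as a shift and turn from the pose commanded when the call began, along the tool's axes at that moment; what a row does not reach only later rows make up. A row lasts 1/8 s, in which the tool goes at most 62.5 mm and 10.7 degrees, less where a joint would pass 70% of its speed; a pose out of reach is approached as far as the arm can. A call with a gripper value outside its range is refused whole. "hand" is the closure, from -1 (fully open) to 1 (shut), set as the call begins (left out, the last holds). The fingers move at their own pace and stop on an object; "squeeze" is the grip in N (left out, the last holds). Time passes only in rows, so rows that repeat a pose let the fingers close. It gives the time, the measured TCP pose, the force and the opening at its end, in the units of the state.
- env.get_obs(): the state, without advancing time (a new reading comes with each control period).
- env.read_camera(name): name is "scene" or "top"; returns (picture, depth): 420x560x3 uint8, red, green, blue; 420x560 float32, m along the optical axis (not along the pixel's ray), 0 where there is no reading.
- env.calibration(name): a dict with "intrinsics" (3x3 intrinsics, pixels), "position" and "orientation" of the camera in the world. Camera axes: x right, y up, looking along -z (the intrinsics and any distortion apply to the point x, -y, -z); pixel columns grow to the right and rows downward; lengths in m; the calibration is good to about 2 mm. A picture is of the moment at which its call begins. calibration takes no time and is no camera call.
- env.sign_off(): hands the job in, once; it reports no verdict.
Trained networks look in the newest picture that a camera, given by its name, has taken for a name from the list of things; names that differ only in an ending like _2 or _b are one class to them, and where a whole thing is asked for, a point or a joint stands for the part that bears it (a point fixed in the world has none). Each returns a list of dicts, best first, with "conf" (0 to 1); they miss things now and then, are a little off and sometimes report something else, mostly with a low value. They report only what shows in the picture. A call takes as long as a camera call. They do not tell look-alikes from the thing itself.
- env.cut_out(camera, query): "region" (420x560 bool, what is visible of it) and "uv" ([column, row] in pixels, amid what is visible of it).
The state is a dict: "time_s": time; "qpos": joint angles; "joint_velocities": joint speeds; "effort": joint torques, N m; "tool_pos": TCP position; "tool_rot": TCP orientation; "force": force on the tool from outside, world axes, zero at the start; "wrist_torque": the same for the moment, N m; "grip_width": finger opening in m.
Only numpy, scipy, OpenCV 4.12 (cv2) and the standard library are available. Lean on these libraries where they do the work, as an engineer would, in place of code of your own. Each camera call takes 0.05 s, during which the arm holds its last target. There are 200 camera calls.

## Working session

There is one attempt and no reset: what is moved stays moved. The work goes in short steps, Python scripts to look and compute and a tool call to move; the robot and the scene stay as the last step left them, time stands still between calls to the robot, and variables do not carry over. Pictures are saved under pics/ and viewed, about 8 in all and at most 12, crops included, and the job is handed in when it is done.

Besides the shell and the picture viewer there is one more tool, called after ">>>" as name([rows], argument=value, ...), one row to a line, values as JSON. move_arm: Moves the arm, as the interface text tells. Its arguments: {"type":"object","properties":{"steps":{"type":"array"},"hand":{"type":"number"},"squeeze":{"type":"number"}},"required":["steps"]}

```bash
mkdir -p pics
cat > h.py <<'E'
import numpy as np, cv2
from cell import env
from scipy.spatial.transform import Rotation as R
def cam(n):
    c=env.calibration(n); o=np.array(c["orientation"],float)
    Rm=o if o.shape==(3,3) else (R.from_euler('xyz',o,degrees=True).as_matrix() if o.size==3 else None)
    return np.array(c["intrinsics"]),np.array(c["position"]),Rm,c
def cloud(n,d):
    K,p,Rm,_=cam(n); v,u=np.mgrid[:420,:560]
    P=np.stack([(u-K[0,2])/K[0,0]*d,-(v-K[1,2])/K[1,1]*d,-d],-1)
    return P@Rm.T+p
def proj(n,P):
    K,p,Rm,_=cam(n); q=(np.atleast_2d(P)-p)@Rm
    return np.stack([K[0,2]+K[0,0]*q[:,0]/-q[:,2],K[1,2]-K[1,1]*q[:,1]/-q[:,2]],-1)
def snap(n,f,crop=None,s=1):
    im,d=env.read_camera(n); a=im[...,::-1]
    if crop: a=a[crop[1]:crop[3],crop[0]:crop[2]]
    cv2.imwrite('pics/'+f,cv2.resize(np.ascontiguousarray(a),None,fx=s,fy=s,interpolation=cv2.INTER_CUBIC)); return im,d
E
python3 - <<'E'
from h import *
for n in("scene","top"):
    print(env.calibration(n)); im,d=snap(n,n+"0.png"); np.savez(n+"0.npz",im=im,d=d)
print(env.get_obs())
E
```

```text
{'intrinsics': array([[394.43944885,   0.        , 288.89403267],
       [  0.        , 394.43944885, 210.2669952 ],
       [  0.        ,   0.        ,   1.        ]]), 'position': array([ 1.08409786, -0.52979384,  0.67076765]), 'orientation': array([53.21952105, -0.9888364 , 55.22367891])}
{'intrinsics': array([[515.95089495,   0.        , 288.53034941],
       [  0.        , 515.95089495, 207.24624476],
       [  0.        ,   0.        ,   1.        ]]), 'position': array([ 0.32736292, -0.05325557,  1.45052068]), 'orientation': array([  6.66733897,  -0.98936044, -89.24358366])}
{'time_s': 0.1, 'qpos': array([-70.1812573 ,  18.43549825,  -4.01431781,  83.16735872,
         1.29543677,  78.54131921,  -3.26023165]), 'joint_velocities': array([-0.06385947, -0.1230584 ,  0.0118205 , -0.07447859,  0.02658827,
        0.03080589,  0.07497149]), 'effort': array([-8.37840184e-05, -4.92569697e+01, -4.05725967e-01, -3.13402498e+01,
       -6.42299443e-02,  3.94159800e-02,  6.86020371e-05]), 'tool_pos': array([0.21164076, 0.61407206, 0.22956779]), 'tool_rot': array([-1.79901075e+02,  6.26053066e-03,  1.60989549e+02]), 'force': array([-0.41890256,  0.40144017,  0.09616878]), 'wrist_torque': array([-0.03453584,  0.00282813, -0.07585114]), 'grip_width': 0.0869197007556445}
```

View pics/scene0.png

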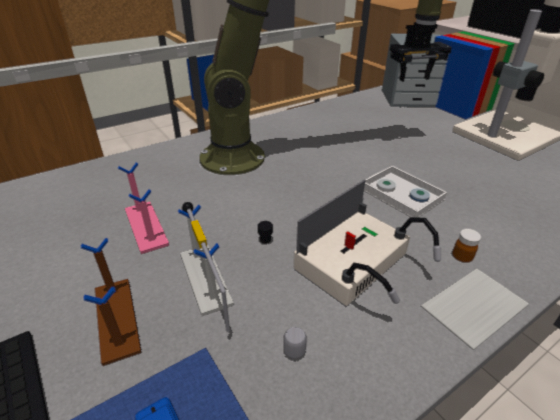

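View pics/top0.png

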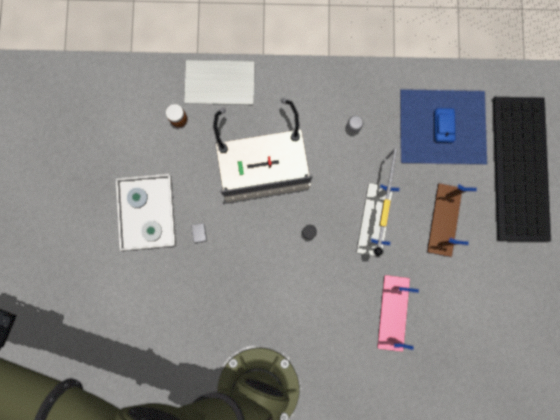

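The top view shows the aluminium cradle at about (370,220) with the yellow-grip rod at (386,213). The look-alikes are the brown cradle at (445,220) and the pink one at (394,313). The lamp is at (265,162), with the red lever at (269,161) and the green mark at (240,168). The aluminium cradle holding the rod is the one described, so next I measure and take a confirming crop.

```bash
cat > m.py <<'E'
from h import *
Z={n:np.load(n+"0.npz") for n in("scene","top")}
for n in Z:
    im,d=Z[n]['im'],Z[n]['d']; P=cloud(n,d); h=cv2.cvtColor(im,cv2.COLOR_RGB2HSV); H,S,V=[h[...,i].astype(int) for i in range(3)]
    ok=d>0
    print(n,'bench z',np.median(P[...,2][ok&(abs(P[...,2])<.02)]))
    def rep(name,m):
        q=P[m&ok]
        if len(q)<4: print(name,len(q));return
        r=cv2.minAreaRect(q[:,:2].astype(np.float32)*1000)
        print(name,len(q),'med',q.mean(0).round(4),'z5/95',np.percentile(q[:,2],[5,95]).round(3),'rect',np.round(r[0],1),np.round(r[1],1),round(r[2],1))
        return q
    x,y,z=P[...,0],P[...,1],P[...,2]
    rg=(x>.35)&(x<.75)&(y>-.1)&(y<.25)
    rep('red',rg&((H<6)|(H>174))&(S>150)&(V>100)&(z>.05))
    rep('green',rg&(H>45)&(H<85)&(S>120)&(z>.04))
    rep('lamp top',rg&(abs(z-.06)<.006))
    rep('lamp pale',rg&(abs(z-.06)<.006)&(V>170))
    rep('screen',rg&(abs(z-.14)<.014)&(S<60)&(y<.17)&(x<.56))
    cr=(x>.35)&(x<.75)&(y>-.35)&(y<-.12)
    rep('yellow',cr&(H>20)&(H<32)&(S>150)&(z>.1))
    rep('blue vee',cr&(H>100)&(H<125)&(S>120)&(z>.1)&(z<.17)&(y>-.33))
    rep('foot',cr&(abs(z-.012)<.005)&(V>120)&(S<50))
    q=rep('rod',cr&(abs(z-.145)<.02)&((H<100)|(S<80)|(V<60)))
    if n=='top' : cv2.imwrite('pics/crop.png',cv2.resize(np.ascontiguousarray(im[120:280,200:480,::-1]),None,fx=2.8,fy=2.8,interpolation=cv2.INTER_CUBIC))
    for nm in("rod","rod_tip","cradle","lever","lamp","screen_top"):
        env.read_camera(n) if nm=="rod" else 0
        print(nm,[(round(c['conf'],2),np.round(c['uv'],1).tolist(),P[c['region']&ok].mean(0).round(3).tolist() if (c['region']&ok).any() else 0) for c in env.cut_out(n,nm)[:3]])
E
python3 m.py
```

```text
scene bench z 0.0008113471986093135
red 26 med [ 0.6126 -0.0229  0.1   ] z5/95 [0.098 0.102] rect [612.5 -21.2] [21.4  9.4] 16.4
green 33 med [0.5973 0.0583 0.0613] z5/95 [0.06  0.063] rect [596.5  58.5] [33.6  9.3] 13.0
lamp top 3607 med [0.6157 0.0042 0.0605] z5/95 [0.058 0.063] rect [624.1  66.4] [346.2 208.6] 82.5
lamp pale 3100 med [0.615  0.0011 0.0604] z5/95 [0.059 0.062] rect [613.4   1.7] [147.7 230.1] 10.2
screen 562 med [ 0.5393 -0.0065  0.1413] z5/95 [0.127 0.153] rect [536.8   1.1] [  6.7 205.6] 10.7
yellow 203 med [ 0.476  -0.3226  0.1503] z5/95 [0.144 0.153] rect [ 471.  -320.7] [16.3 71.7] 79.7
blue vee 126 med [ 0.451  -0.3108  0.1478] z5/95 [0.139 0.156] rect [ 457.1 -317.6] [ 47.  167.3] 80.0
foot 951 med [ 0.4667 -0.3263  0.0126] z5/95 [0.011 0.015] rect [ 465.1 -242.5] [214.8 208.2] 89.9
rod 713 med [ 0.4971 -0.3068  0.1448] z5/95 [0.131 0.153] rect [ 484.1 -275.4] [249.2 244.2] 19.4
rod [(0.56, [351.3, 239.6], [0.613, -0.025, 0.085]), (0.55, [208.6, 247.4], [0.528, -0.332, 0.133])]
rod_tip [(0.85, [206.5, 251.9], [0.529, -0.331, 0.131])]
cradle [(0.84, [110.5, 3
[... 899 characters left out ...]
0.151 ] z5/95 [0.147 0.155] rect [ 470.7 -317.4] [11.5 57.1] 79.2
blue vee 44 med [ 0.4429 -0.311   0.148 ] z5/95 [0.14  0.156] rect [ 464.4 -316.6] [ 43.6 145.6] 81.2
foot 970 med [ 0.4706 -0.2989  0.0113] z5/95 [0.007 0.016] rect [ 551.6 -234.7] [397.2 228.6] 0.1
rod 566 med [ 0.4796 -0.3135  0.1457] z5/95 [0.137 0.154] rect [ 482.  -275.3] [250.  242.5] 19.7
rod [(0.93, [386.6, 214.5], [0.488, -0.322, 0.137])]
rod_tip []
cradle [(0.89, [447.2, 225.3], [0.464, -0.514, 0.027]), (0.82, [370.6, 223.5], [0.464, -0.309, 0.027]), (0.76, [393.3, 314.6], [0.207, -0.366, 0.023])]
lever []
lamp [(0.85, [262.5, 164.4], [0.611, -0.002, 0.07])]
screen_top [(0.82, [260.9, 167.2], [0.609, -0.001, 0.07])]
```

View pics/crop.png

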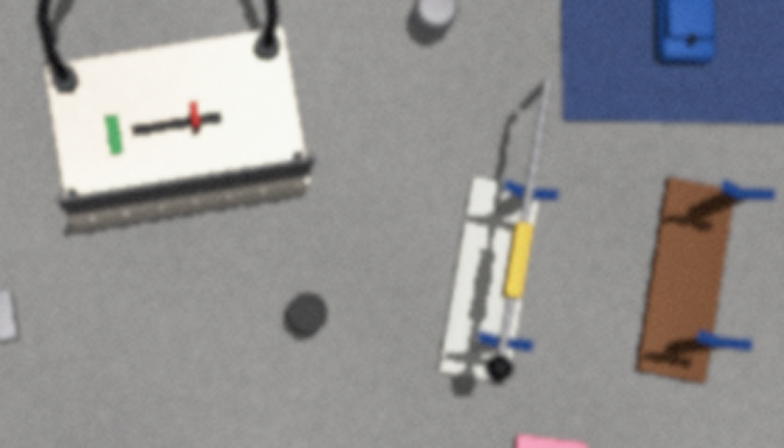

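The crop confirms it: the aluminium cradle at crop (480,275) carries the yellow-grip rod at (518,260), with its hook toward (545,85). The brown and pink ones are empty. Next I fit the rod axis and the lamp frame more closely.

```bash
cat > m2.py <<'E'
from h import *
c0=np.array([.471,-.319])
for n in("scene","top"):
    Z=np.load(n+"0.npz"); im,d=Z['im'],Z['d']; P=cloud(n,d); ok=d>0
    h=cv2.cvtColor(im,cv2.COLOR_RGB2HSV); S,V=h[...,1],h[...,2]
    def loc(c,a): 
        a=np.radians(a); q=P[...,:2]-c; return q@[np.cos(a),np.sin(a)],q@[-np.sin(a),np.cos(a)]
    u,v=loc(c0,-10); z=P[...,2]
    m=ok&(abs(v)<.03)&(u>-.13)&(u<.2)&(z>.125)&(z<.165)&~((h[...,0]>100)&(h[...,0]<125)&(S>120))
    for it in range(4):
        p=np.polyfit(u[m],v[m],1); m=m&(abs(v-np.polyval(p,u))<.008)
    print(n,'rod yaw',-10+np.degrees(np.arctan(p[0])),'v at 0',p[1],m.sum(),'u range',u[m].min(),u[m].max())
    y=m&(h[...,0]>20)&(h[...,0]<32)&(S>150); print(' yellow u',np.percentile(u[y],[2,98]).round(4))
    f=ok&(abs(u)<.13)&(abs(v)<.07)&(z>.006)&(z<.018); print(' foot v,u pct',np.percentile(v[f],[2,50,98]).round(4),np.percentile(u[f],[1,50,99]).round(4))
    # lamp
    L=np.array([.607,.0005]); a,b=loc(L,10.5)
    s=ok&(abs(a+.07)<.02)&(abs(b)<.14)&(z>.1)&(z<.16)
    p=np.polyfit(b[s],a[s],1); print(' screen yaw',10.5-np.degrees(np.arctan(p[0])),'a',p[1],'b',np.percentile(b[s],[1,99]).round(4),'ztop',np.percentile(z[s],99).round(3))
    t=ok&(abs(z-.06)<.006)&(abs(b)<.14)&(a>-.06)&(a<.1)
    print(' top a max',np.percentile(a[t],[.5,99.5]).round(4),'b',np.percentile(b[t],[.5,99.5]).round(4))
    r=ok&((h[...,0]<6)|(h[...,0]>174))&(S>150)&(V>90)&(abs(a)<.04)&(abs(b)<.06)&(z>.062)
    print(' lever a,b',a[r].mean().round(4),b[r].mean().round(4),'tops',a[r&(z>.095)].mean().round(4),b[r&(z>.095)].mean().round(4))
    k=t&(V<60)&(abs(a)<.02)&(abs(b)<.07); print(' slot a',a[k].mean().round(4),'b',b[k].min().round(4),b[k].max().round(4))
E
python3 m2.py
```

```text
scene rod yaw -9.794145289775201 v at 0 -0.003001207007840342 628 u range -0.10788372373806349 0.1736382355422883
 yellow u [-0.032   0.0348]
 foot v,u pct [-0.0363 -0.0146  0.0318] [-0.1024  0.0159  0.0938]
 screen yaw 10.357502928865483 a -0.06775530471432688 b [-0.1237  0.1106] ztop 0.153
 top a max [-0.0593  0.0803] b [-0.125   0.1114]
 lever a,b 0.0023 -0.0254 tops 0.0022 -0.0244
 slot a 0.0003 b -0.0449 0.0374
top rod yaw -10.270446727640676 v at 0 0.0007667791341889426 505 u range -0.11327982443399633 0.17119884032398708
 yellow u [-0.0287  0.027 ]
 foot v,u pct [-0.0351  0.0113  0.0401] [-0.1058 -0.0124  0.0952]
 screen yaw 10.392633759252073 a -0.07087006099567084 b [-0.1195  0.1126] ztop 0.157
 top a max [-0.051   0.0792] b [-0.1219  0.1151]
 lever a,b -0.0052 -0.021 tops -0.0046 -0.0209m2.py:23: RuntimeWarning: Mean of empty slice.
  k=t&(V<60)&(abs(a)<.02)&(abs(b)<.07); print(' slot a',a[k].mean().round(4),'b',b[k].min().round(4),b[k].max().round(4))
  ret = ret.dtype.type(ret / rcount)
Traceback (most recent call last):
  File "m2.py", line 23, in <module>
    k=t&(V<60)&(abs(a)<.02)&(abs(b)<.07); print(' slot a',a[k].mean().round(4),'b',b[k].min().round(4),b[k].max().round(4))
                                                                                   ~~~~~~~~^^
ValueError: zero-size array to reduction operation minimum which has no identity
```

```bash
cat >> h.py <<'E'
def togo(targets,ref=None):
    """targets: (x,y,z,yaw) world -> shift/turn in tool axes from current (measured) pose"""
    o=env.get_obs(); p=np.array(o["tool_pos"]); r=o["tool_rot"]; Rt=R.from_euler('xyz',r,degrees=True).as_matrix()
    out=[]
    for t in targets:
        s=Rt.T@(np.array(t[:3])-p); dy=(t[3]-r[2]+180)%360-180
        out.append([s.round(4).tolist(),round(float(-np.radians(dy)),3)])
    return o,out
E
python3 - <<'E'
from h import *
o,r=togo([(.45,.45,.3,130),(.6,.25,.3,100),(.63,0,.3,60),(.58,-.2,.3,25),(.479,-.321,.25,-10)])
for a in r: print(a)
E
```

```text
[[-0.2788, -0.078, -0.0694], 0.541]
[[-0.4858, -0.2182, -0.0694], 1.064]
[[-0.5956, -0.4448, -0.0694], 1.763]
[[-0.6135, -0.6502, -0.0694], 2.373]
[[-0.5574, -0.7975, -0.0194], 2.984]
```

>>> move_arm([
  [[-0.046,-0.013,-0.02],0.09],
  [[-0.093,-0.026,-0.04],0.18],
  [[-0.14,-0.039,-0.06],0.27],
  [[-0.186,-0.052,-0.07],0.36],
  [[-0.232,-0.065,-0.07],0.45],
  [[-0.279,-0.078,-0.07],0.54],
  [[-0.32,-0.106,-0.07],0.65],
  [[-0.362,-0.134,-0.07],0.76],
  [[-0.403,-0.162,-0.07],0.87],
  [[-0.445,-0.19,-0.07],0.97],
  [[-0.486,-0.218,-0.07],1.07],
  [[-0.508,-0.263,-0.07],1.21],
  [[-0.53,-0.309,-0.07],1.35],
  [[-0.552,-0.354,-0.07],1.49],
  [[-0.574,-0.4,-0.07],1.63],
  [[-0.596,-0.445,-0.07],1.77],
  [[-0.6,-0.496,-0.07],1.92],
  [[-0.605,-0.547,-0.07],2.07],
  [[-0.61,-0.598,-0.07],2.22],
  [[-0.614,-0.65,-0.07],2.37],
], hand=-1)

```text
time_s: 3.3
tool_pos: [0.5801, -0.2013, 0.3008]
tool_rot: [180.0, -0.0, 24.9]
force: [1.2, -0.1, 0.0]
grip_width: 0.0873
```

Run:
```python
from h import *
o,r=togo([(.479,-.321,.25,-10)]);print(o['tool_pos'],o['tool_rot'],r)
```

```text
[ 0.58012262 -0.20133365  0.30078089] [ 1.79996069e+02 -4.80553242e-02  2.49455777e+01] [[[-0.1422, 0.0658, 0.0507], 0.61]]
```

>>> move_arm([
  [[-0.036,0.016,0.012],0.15],
  [[-0.071,0.033,0.025],0.3],
  [[-0.107,0.05,0.038],0.45],
  [[-0.142,0.066,0.051],0.61],
  [[-0.142,0.066,0.051],0.61],
  [[-0.142,0.066,0.051],0.61],
])

```text
time_s: 4.05
tool_pos: [0.4809, -0.3195, 0.2498]
tool_rot: [-180.0, -0.0, -9.7]
force: [-0.0, 0.0, 0.4]
grip_width: 0.0867
```

Run:
```python
from h import *
o,r=togo([(.479,-.321,.129,-10)]);print(o['tool_pos'],o['tool_rot'],r,o['force'])
snap("scene","pre.png",(120,140,320,340),3)
```

```text
[ 0.48090558 -0.31947468  0.24978154] [-1.79955074e+02 -4.94547100e-02 -9.65163220e+00] [[[-0.0017, 0.0019, 0.1208], 0.006]] [-0.0461327   0.02917996  0.37725082]
```

View pics/pre.png

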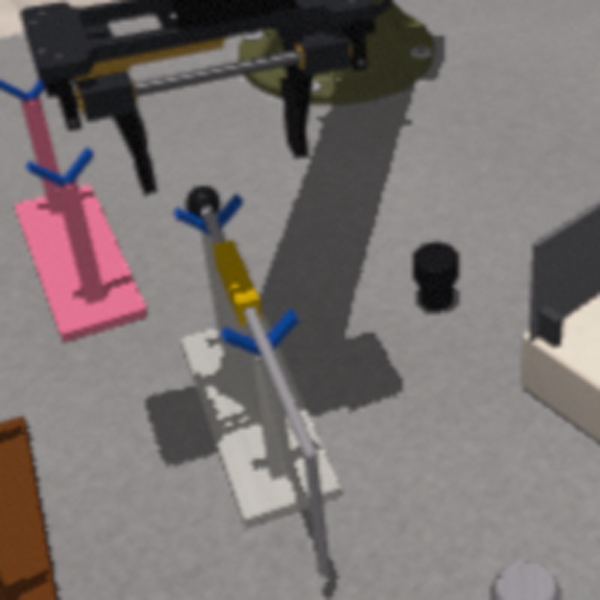

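The crop shows the open fingers at (145,185) and (300,150), straddling the rod line whose grip is at (238,270). I descend and grip.

>>> move_arm([
  [[-0.001,0.001,0.03],0.006],
  [[-0.001,0.002,0.06],0.006],
  [[-0.001,0.002,0.09],0.006],
  [[-0.001,0.002,0.11],0.006],
  [[-0.001,0.002,0.121],0.006],
  [[-0.001,0.002,0.121],0.006],
  [[-0.001,0.002,0.121],0.006],
])

```text
time_s: 4.97
tool_pos: [0.4795, -0.3224, 0.1295]
tool_rot: [180.0, -0.1, -10.1]
force: [-0.2, -0.9, -0.2]
grip_width: 0.087
```

>>> move_arm([
  [[0,0,0],0],
  [[0,0,0],0],
  [[0,0,0],0],
  [[0,0,0],0],
  [[0,0,0],0],
  [[0,0,0],0],
  [[0,0,0],0],
  [[0,0,0],0],
], hand=1, squeeze=50)

```text
time_s: 5.98
tool_pos: [0.479, -0.3211, 0.1284]
tool_rot: [-179.9, 0.0, -10.1]
force: [1.1, 1.5, -1.1]
grip_width: 0.0159
```

>>> move_arm([
  [[0,0,-0.01],0],
  [[0,0,-0.025],0],
  [[0,0,-0.05],0],
  [[0,0,-0.08],0],
  [[0,0,-0.11],0],
  [[0,0,-0.14],0],
  [[0,0,-0.16],0],
  [[0,0,-0.17],0],
  [[0,0,-0.17],0],
  [[0,0,-0.17],0],
  [[0,0,-0.17],0],
])

```text
time_s: 7.35
tool_pos: [0.4785, -0.3217, 0.2977]
tool_rot: [-180.0, 0.1, -10.1]
force: [-0.1, 0.1, -2.1]
grip_width: 0.0153
```

```bash
cat > rod.py <<'E'
from h import *
def rod(n,f=None):
    im,d=env.read_camera(n); P=cloud(n,d); ok=d>0; o=env.get_obs(); p=np.array(o['tool_pos']); yw=np.radians(o['tool_rot'][2])
    c,s=np.cos(yw),np.sin(yw); q=P-p; u=q[...,0]*c+q[...,1]*s; v=-q[...,0]*s+q[...,1]*c; z=q[...,2]
    m=ok&(u>.04)&(u<.15)&(abs(v)<.02)&(abs(z-.011)<.025)
    a=np.polyfit(u[m],v[m],1); b=np.polyfit(u[m],z[m],1)
    hk=ok&(u>.13)&(u<.19)&(abs(v)<.03)&(z<-.01)&(z>-.13)
    print(n,m.sum(),'yaw off deg',np.degrees(a[0]).round(2),'v0',a[1].round(4),'pitch up',np.degrees(b[0]).round(2),'z0',b[1].round(4),'| hook',hk.sum(), 'u,v top/bottom',[(u[k].mean().round(4),v[k].mean().round(4)) for k in(hk&(z>-.04),hk&(z<-.07))],'zmin',z[hk].min().round(4) if hk.any() else 0)
    if f: cv2.imwrite('pics/'+f,np.ascontiguousarray(im[...,::-1]))
    return o
E
python3 - <<'E'
from rod import *
rod("top"); o=rod("scene","lift.png"); print(o['tool_pos'],o['tool_rot'],o['force'],o['wrist_torque'],o['grip_width'])
E
```

```text
top 121 yaw off deg -0.09 v0 0.001 pitch up 0.14 z0 0.0136 | hook 42 u,v top/bottom [(np.float64(0.1583), np.float64(0.0018)), (np.float64(0.1582), np.float64(0.0006))] zmin -0.0991
scene 194 yaw off deg -0.19 v0 -0.0013 pitch up -0.07 z0 0.0153 | hook 214 u,v top/bottom [(np.float64(0.1635), np.float64(-0.0018)), (np.float64(0.1635), np.float64(-0.0023))] zmin -0.0996
[ 0.47861302 -0.32179937  0.29792376] [-1.79988874e+02  6.08154739e-02 -1.00960976e+01] [ 0.15306827 -0.7345683  -3.15674112] [-0.09358582  0.12967936  0.04227736] 0.015664478320182914
```

View pics/lift.png

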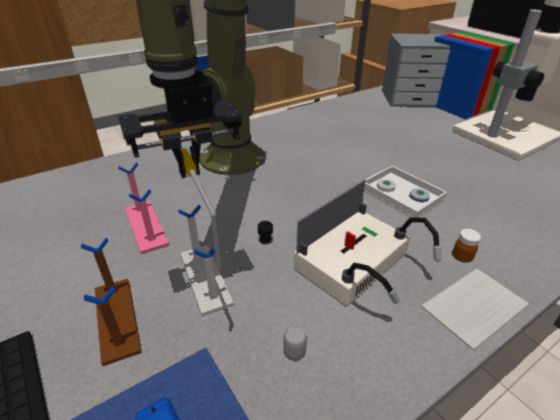

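The rod is held straight and level, in view at (200,190), clear of the cradle. I carry it over the screen.

Run:
```python
from h import *
o,r=togo([(.4607,-.0768,.298,10.4),(.4607,-.0768,.1735,10.4)]);print(r)
```

```text
[[[-0.0606, -0.2381, 0.0], -0.358], [[-0.0605, -0.238, 0.1245], -0.358]]
```

>>> move_arm([
  [[-0.004,-0.015,0],-0.02],
  [[-0.01,-0.04,0],-0.06],
  [[-0.018,-0.07,0],-0.105],
  [[-0.026,-0.1,0],-0.15],
  [[-0.033,-0.13,0],-0.195],
  [[-0.041,-0.16,0],-0.24],
  [[-0.048,-0.19,0],-0.285],
  [[-0.055,-0.215,0],-0.325],
  [[-0.059,-0.232,0],-0.35],
  [[-0.0606,-0.238,0],-0.358],
  [[-0.0606,-0.238,0],-0.358],
  [[-0.0606,-0.238,0],-0.358],
  [[-0.0606,-0.238,0],-0.358],
])

```text
time_s: 9.07
tool_pos: [0.4609, -0.0779, 0.2986]
tool_rot: [180.0, 0.0, 10.3]
force: [-0.1, -0.5, -2.4]
grip_width: 0.0154
```

```bash
cat > chk.py <<'E'
from rod import *
import sys
L=np.array([.608,-.004]);yw=np.radians(10.4);c,s=np.cos(yw),np.sin(yw)
def lampf(P): q=P[...,:2]-L; return q[...,0]*c+q[...,1]*s,-q[...,0]*s+q[...,1]*c
for n in("top","scene"):
    o=rod(n,"chk_%s_%d.png"%(n,round(o['time_s']*100)) if 0 else None)
    im,d=env.read_camera(n);P=cloud(n,d);a,b=lampf(P);z=P[...,2];h=cv2.cvtColor(im,cv2.COLOR_RGB2HSV)
    r=(d>0)&((h[...,0]<6)|(h[...,0]>174))&(h[...,1]>150)&(h[...,2]>90)&(abs(a)<.04)&(abs(b)<.07)&(z>.062)
    hk=(d>0)&(abs(a)<.03)&(b>-.09)&(b<.06)&(z>.105)&(z<o['tool_pos'][2]-.005)
    print(' lever a,b',r.sum(),a[r].mean().round(4),b[r].mean().round(4),'hook a,b',hk.sum(),a[hk].mean().round(4),b[hk].mean().round(4))
    if n=='scene' and len(sys.argv)>1: cv2.imwrite('pics/'+sys.argv[1],cv2.resize(np.ascontiguousarray(im[140:320,240:480,::-1]),None,fx=3,fy=3))
t=np.array(o['tool_pos']); tip=t+np.array([.162*np.cos(np.radians(o['tool_rot'][2])),.162*np.sin(np.radians(o['tool_rot'][2])),-.0985])
f=np.array(o['force']);print('tip lamp',lampf(tip),tip[2],o['tool_pos'],o['tool_rot'],'F along Y',-f[0]*s+f[1]*c,'X',f[0]*c+f[1]*s,f[2],o['wrist_torque'],o['time_s'])
E
python3 chk.py
```

```text
top 45 yaw off deg 1.46 v0 -0.0036 pitch up -0.16 z0 0.0148 | hook 5 u,v top/bottom [(np.float64(nan), np.float64(nan)), (np.float64(0.1583), np.float64(0.0019))] zmin -0.0873
 lever a,b 0 nan nan hook a,b 7 0.0011 -0.0434
scene 191 yaw off deg 0.07 v0 -0.0033 pitch up 0.15 z0 0.0136 | hook 157 u,v top/bottom [(np.float64(0.1619), np.float64(-0.0035)), (np.float64(0.1618), np.float64(-0.004))] zmin -0.0997
 lever a,b 119 0.0029 -0.0215 hook a,b 165 0.0039 -0.0494
tip lamp (np.float64(0.004048522549620912), np.float64(-0.04579849641997687)) 0.20002718535398387 [ 0.46089377 -0.07746564  0.29852719] [1.79997718e+02 1.00571160e-03 1.03662999e+01] F along Y 0.5004864403071696 X 0.5668552362999694 -2.2830985302476425 [-0.02285468  0.17787066  0.01741341] 9.225rod.py:8: RuntimeWarning: Mean of empty slice.
  print(n,m.sum(),'yaw off deg',np.degrees(a[0]).round(2),'v0',a[1].round(4),'pitch up',np.degrees(b[0]).round(2),'z0',b[1].round(4),'| hook',hk.sum(), 'u,v top/bottom',[(u[k].mean().round(4),v[k].mean().round(4)) for k in(hk&(z>-.04),hk&(z<-.07))],'zmin',z[hk].min().round(4) if hk.any() else 0)
  ret = ret.dtype.type(ret / rcount)
chk.py:10: RuntimeWarning: Mean of empty slice.
  print(' lever a,b',r.sum(),a[r].mean().round(4),b[r].mean().round(4),'hook a,b',hk.sum(),a[hk].mean().round(4),b[hk].mean().round(4))
```

In the same camera frame, the hook is 28 mm on the −y side of the lever and aligned in x. I descend.

>>> move_arm([
  [[0,0,0.02],0],
  [[0,0,0.045],0],
  [[0,0,0.07],0],
  [[0,0,0.09],0],
  [[0,0,0.107],0],
  [[0,0,0.118],0],
  [[0,0,0.124],0],
  [[0,0,0.124],0],
  [[0,0,0.124],0],
  [[0,0,0.124],0],
  [[0,0,0.124],0],
])

```text
time_s: 10.65
tool_pos: [0.4611, -0.077, 0.1749]
tool_rot: [-180.0, -0.0, 10.4]
force: [0.1, -0.3, -1.0]
grip_width: 0.0153
```

```bash
python3 -W ignore chk.py down.png
```

```text
top 49 yaw off deg 1.19 v0 -0.0024 pitch up -0.92 z0 0.0171 | hook 345 u,v top/bottom [(np.float64(0.1596), np.float64(0.0034)), (np.float64(0.163), np.float64(-0.0008))] zmin -0.1259
 lever a,b 10 -0.0055 -0.0164 hook a,b 7 0.0022 -0.0345
scene 162 yaw off deg -0.25 v0 -0.0026 pitch up 0.37 z0 0.0137 | hook 696 u,v top/bottom [(np.float64(0.1621), np.float64(-0.0036)), (np.float64(0.1613), np.float64(0.003))] zmin -0.1168
 lever a,b 112 0.0037 -0.0214 hook a,b 88 0.004 -0.0487
tip lamp (np.float64(0.004205109818703817), np.float64(-0.04524561849170551)) 0.07617334112466542 [ 0.46097378 -0.07703429  0.17467334] [-1.79996637e+02 -1.86484504e-02  1.04168989e+01] F along Y 0.9557133652874712 X 0.1572346502354808 -1.7243596190178787 [-0.06831716  0.18017758 -0.04333208] 10.8
```

View pics/down.png

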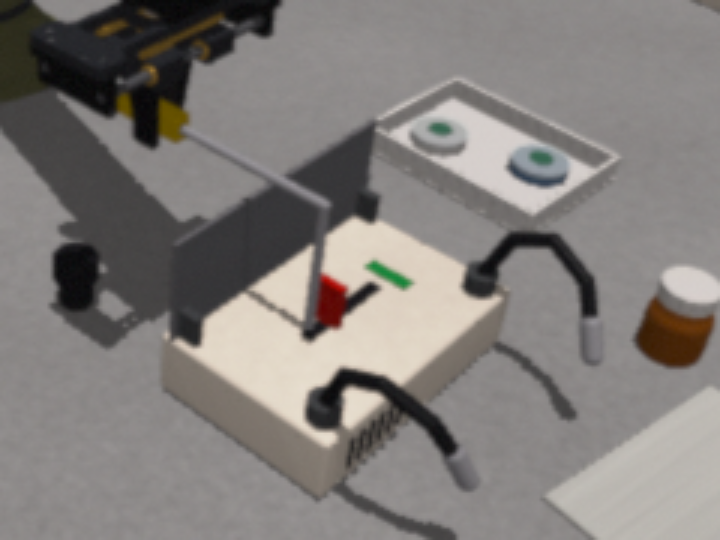

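The hook stands behind the screen at (315,270), beside the red lever at (331,300) and on the side away from the green mark. I now push slowly along tool −y, which is lamp +y.

>>> move_arm([
  [[0,-0.002,0],0],
  [[0,-0.005,0],0],
  [[0,-0.008,0],0],
  [[0,-0.011,0],0],
  [[0,-0.014,0],0],
  [[0,-0.016,0],0],
  [[0,-0.017,0],0],
  [[0,-0.018,0],0],
  [[0,-0.019,0],0],
  [[0,-0.02,0],0],
  [[0,-0.021,0],0],
  [[0,-0.022,0],0],
  [[0,-0.023,0],0],
  [[0,-0.024,0],0],
])

```text
time_s: 12.6
tool_pos: [0.4567, -0.0541, 0.1746]
tool_rot: [180.0, -0.0, 10.4]
force: [1.2, -1.9, -2.0]
grip_width: 0.0155
```

```bash
cat > f.py <<'E'
from h import *
o=env.get_obs();c,s=np.cos(np.radians(10.4)),np.sin(np.radians(10.4));f=o['force'];q=np.array(o['tool_pos'][:2])-[.608,-.004]
print('FY',round(-f[0]*s+f[1]*c,2),'FX',round(f[0]*c+f[1]*s,2),'T',o['wrist_torque'].round(3),'tcp b',round(-q[0]*s+q[1]*c,4),'yaw',o['tool_rot'][2].round(2),o['time_s'])
E
python3 f.py; python3 -W ignore chk.py
```

```text
FY -2.08 FX 0.82 T [-0.833  0.023 -0.398] tcp b -0.022 yaw 10.36 12.6
top 55 yaw off deg -0.51 v0 -0.0004 pitch up -1.83 z0 0.0186 | hook 380 u,v top/bottom [(np.float64(nan), np.float64(nan)), (np.float64(0.1608), np.float64(-0.0008))] zmin -0.1232
 lever a,b 5 -0.0026 -0.0167 hook a,b 1 0.004 -0.0206
scene 161 yaw off deg -1.03 v0 -0.0025 pitch up 0.19 z0 0.0138 | hook 588 u,v top/bottom [(np.float64(0.1619), np.float64(-0.0062)), (np.float64(0.1627), np.float64(-0.0039))] zmin -0.1175
 lever a,b 52 0.0066 -0.0211 hook a,b 89 0.004 -0.0281
tip lamp (np.float64(0.004103581490064), np.float64(-0.021872532077041016)) 0.07608117940484954 [ 0.45663418 -0.05395206  0.17458118] [ 1.79963639e+02 -8.84538239e-03  1.03768190e+01] F along Y -1.9010824886512543 X -0.43328040844093585 -1.9247409067023513 [-0.9130428   0.06282184 -0.39653115] 12.75
```

>>> move_arm([
  [[0,-0.001,0],0],
  [[0,-0.002,0],0],
  [[0,-0.0035,0],0],
  [[0,-0.005,0],0],
  [[0,-0.0065,0],0],
  [[0,-0.008,0],0],
  [[0,-0.0095,0],0],
  [[0,-0.011,0],0],
  [[0,-0.0125,0],0],
  [[0,-0.014,0],0],
  [[0,-0.0155,0],0],
  [[0,-0.017,0],0],
  [[0,-0.018,0],0],
  [[0,-0.019,0],0],
])

```text
time_s: 14.55
tool_pos: [0.4531, -0.0347, 0.1746]
tool_rot: [-180.0, -0.0, 10.4]
force: [1.2, -3.4, -1.7]
grip_width: 0.0154
```

```bash
python3 f.py; python3 -W ignore chk.py
```

```text
FY -3.57 FX 0.55 T [-0.974 -0.026 -0.48 ] tcp b -0.0022 yaw 10.42 14.55
top 55 yaw off deg -1.28 v0 0.001 pitch up -1.32 z0 0.0172 | hook 391 u,v top/bottom [(np.float64(nan), np.float64(nan)), (np.float64(0.1596), np.float64(0.0003))] zmin -0.1234
 lever a,b 0 nan nan hook a,b 1 0.0079 0.003
scene 155 yaw off deg -0.9 v0 -0.003 pitch up 0.06 z0 0.0141 | hook 572 u,v top/bottom [(np.float64(0.1616), np.float64(-0.0062)), (np.float64(0.1629), np.float64(-0.004))] zmin -0.1177
 lever a,b 53 0.0065 -0.0019 hook a,b 88 0.0039 -0.0087
tip lamp (np.float64(0.004122122988133535), np.float64(-0.00213571703197604)) 0.07607000388526564 [ 0.45311437 -0.03467141  0.17457   ] [-1.79994011e+02 -2.64826806e-03  1.04254592e+01] F along Y -3.556168483185251 X -0.33559219174485116 -1.6169290518223627 [-0.88956491  0.02292854 -0.48781064] 14.7
```

>>> move_arm([
  [[0,-0.001,0],0],
  [[0,-0.002,0],0],
  [[0,-0.003,0],0],
  [[0,-0.004,0],0],
  [[0,-0.005,0],0],
  [[0,-0.006,0],0],
  [[0,-0.007,0],0],
  [[0,-0.008,0],0],
  [[0,-0.009,0],0],
  [[0,-0.01,0],0],
])

```text
time_s: 16.0
tool_pos: [0.4513, -0.0248, 0.1746]
tool_rot: [-180.0, -0.0, 10.4]
force: [1.5, -3.8, -1.7]
grip_width: 0.0159
```

```bash
python3 f.py
```

```text
FY -3.97 FX 0.75 T [-0.986  0.03  -0.437] tcp b 0.0078 yaw 10.42 16.0
```

>>> move_arm([
  [[0,-0.0007,0],0],
  [[0,-0.0014,0],0],
  [[0,-0.0021,0],0],
  [[0,-0.0028,0],0],
])

```text
time_s: 16.5
tool_pos: [0.4508, -0.0221, 0.1746]
tool_rot: [-180.0, -0.0, 10.4]
force: [1.2, -2.7, -1.2]
grip_width: 0.0152
```

```bash
python3 f.py
```

```text
FY -2.93 FX 0.73 T [-0.958 -0.066 -0.498] tcp b 0.0106 yaw 10.42 16.5
```

Still sliding at 3 N. I keep creeping and check the force after each short call.

>>> move_arm([
  [[0,-0.0007,0],0],
  [[0,-0.0014,0],0],
  [[0,-0.0021,0],0],
  [[0,-0.0028,0],0],
])

```text
time_s: 17.0
tool_pos: [0.4504, -0.0198, 0.1746]
tool_rot: [180.0, -0.0, 10.4]
force: [0.5, -4.4, -1.9]
grip_width: 0.0151
```

```bash
python3 f.py
```

```text
FY -4.37 FX -0.31 T [-1.427 -0.126 -0.76 ] tcp b 0.013 yaw 10.38 17.0
```

Torque has risen to about 4.7 N at the hook, so the stop is met. I press up in half-millimetre steps.

>>> move_arm([
  [[0,-0.0004,0],0],
  [[0,-0.0008,0],0],
  [[0,-0.0008,0],0],
])

```text
time_s: 17.38
tool_pos: [0.4502, -0.0188, 0.1746]
tool_rot: [180.0, -0.0, 10.4]
force: [1.9, -5.8, -1.8]
grip_width: 0.0157
```

```bash
python3 f.py
```

```text
FY -6.06 FX 0.84 T [-1.522 -0.167 -0.775] tcp b 0.0139 yaw 10.4 17.375
```

>>> move_arm([
  [[0,-0.0005,0],0],
  [[0,-0.001,0],0],
  [[0,-0.0015,0],0],
  [[0,-0.0015,0],0],
])

```text
time_s: 17.88
tool_pos: [0.4501, -0.0177, 0.1746]
tool_rot: [180.0, -0.0, 10.4]
force: [1.3, -6.3, -2.2]
grip_width: 0.0158
```

```bash
python3 f.py
```

```text
FY -6.48 FX 0.12 T [-1.766 -0.179 -0.832] tcp b 0.0151 yaw 10.37 17.875
```

```bash
cat > fa.py <<'E'
from h import *
F=[];T=[];c,s=np.cos(np.radians(10.4)),np.sin(np.radians(10.4))
for i in range(8):
    env.read_camera("top");o=env.get_obs();f=o['force'];F.append([-f[0]*s+f[1]*c,f[0]*c+f[1]*s,f[2]]);T.append(o['wrist_torque'])
T=np.array(T);print(np.mean(F,0).round(2),np.std(F,0).round(2),T.mean(0).round(3),'lampX torque',(T[:,0]*c+T[:,1]*s).mean().round(3),o['tool_pos'],o['time_s'])
E
python3 fa.py
```

```text
[-5.61  0.31 -1.87] [0.41 0.48 0.59] [-1.749 -0.227 -0.934] lampX torque -1.761 [ 0.45009182 -0.0176976   0.17464213] 18.275
```

>>> move_arm([
  [[0,-0.0005,0],0],
  [[0,-0.001,0],0],
  [[0,-0.0015,0],0],
  [[0,-0.002,0],0],
  [[0,-0.002,0],0],
])

```text
time_s: 18.9
tool_pos: [0.4498, -0.0161, 0.1747]
tool_rot: [179.9, -0.0, 10.3]
force: [1.1, -6.5, -2.0]
grip_width: 0.0156
```

```bash
python3 fa.py
```

```text
[-6.29  0.36 -1.74] [0.29 0.58 0.52] [-1.934 -0.299 -1.015] lampX torque -1.956 [ 0.44983997 -0.0161302   0.17466531] 19.3
```

```bash
python3 -W ignore chk.py press.png
```

```text
top 61 yaw off deg -2.29 v0 0.0 pitch up -0.78 z0 0.0159 | hook 401 u,v top/bottom [(np.float64(0.1589), np.float64(-0.0112)), (np.float64(0.1592), np.float64(0.0012))] zmin -0.1259
 lever a,b 0 nan nan hook a,b 7 0.0006 0.0054
scene 152 yaw off deg -2.5 v0 -0.003 pitch up 0.14 z0 0.0139 | hook 547 u,v top/bottom [(np.float64(0.1614), np.float64(-0.011)), (np.float64(0.1635), np.float64(-0.0056))] zmin -0.1172
 lever a,b 54 0.0057 0.0113 hook a,b 86 0.0037 0.005
tip lamp (np.float64(0.004245456289169385), np.float64(0.016485119413594533)) 0.0761591160774476 [ 0.44982972 -0.01609107  0.17465912] [ 1.79936031e+02 -2.96694024e-02  1.03380302e+01] F along Y -5.523202283504772 X 1.1678454638634168 -1.9508401319716897 [-1.88942183 -0.27757027 -1.02154486] 19.45
```

View pics/press.png

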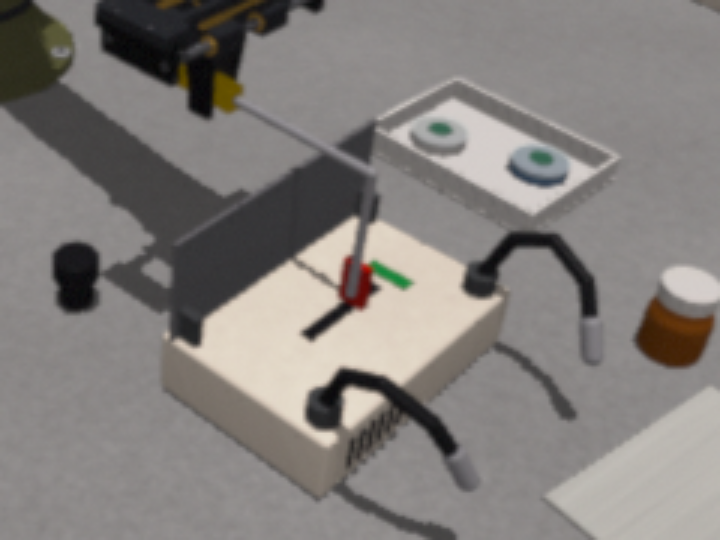

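The hook presses the lever at (355,285) near the slot's green end, and the rod has yawed about 2.4° in the grasp. I raise the squeeze to 60 N and press further.

>>> move_arm([
  [[0,0,0],0],
  [[0,-0.0005,0],0],
  [[0,-0.001,0],0],
  [[0,-0.0015,0],0],
  [[0,-0.002,0],0],
  [[0,-0.002,0],0],
], squeeze=60)

```text
time_s: 20.25
tool_pos: [0.4496, -0.0147, 0.1747]
tool_rot: [179.9, -0.0, 10.3]
force: [2.9, -7.1, -2.0]
grip_width: 0.0154
```

```bash
python3 fa.py
```

```text
[-7.52  0.72 -1.77] [0.57 0.47 0.54] [-2.26  -0.408 -1.21 ] lampX torque -2.297 [ 0.44966786 -0.01479213  0.17471288] 20.65
```

>>> move_arm([
  [[0,-0.0005,0],0],
  [[0,-0.001,0],0],
  [[0,-0.0015,0],0],
  [[0,-0.002,0],0],
  [[0,-0.0025,0],0],
  [[0,-0.0025,0],0],
])

```text
time_s: 21.4
tool_pos: [0.4494, -0.0128, 0.1748]
tool_rot: [179.9, -0.1, 10.3]
force: [2.0, -8.0, -2.8]
grip_width: 0.0157
```

```bash
python3 fa.py
```

```text
[-8.3   0.69 -2.06] [0.36 0.4  0.52] [-2.532 -0.527 -1.35 ] lampX torque -2.586 [ 0.44940842 -0.01281214  0.17475107] 21.8
```

>>> move_arm([
  [[0,-0.0005,0],0],
  [[0,-0.001,0],0],
  [[0,-0.0015,0],0],
  [[0,-0.0015,0],0],
  [[0,-0.0015,0],0],
  [[0,-0.0015,0],0],
  [[0,-0.0015,0],0],
  [[0,-0.0015,0],0],
  [[0,-0.0015,0],0],
  [[0,-0.0015,0],0],
  [[0,-0.0015,0],0],
])

```text
time_s: 23.18
tool_pos: [0.4489, -0.0108, 0.1747]
tool_rot: [179.9, -0.0, 10.3]
force: [2.0, -7.1, -1.0]
grip_width: 0.0159
```

```bash
python3 fa.py; python3 fa.py; python3 -W ignore chk.py
```

```text
[-7.42  0.39 -1.77] [0.38 0.5  0.48] [-2.233 -0.408 -1.194] lampX torque -2.27 [ 0.44888165 -0.01078211  0.17469725] 23.575
[-7.16  0.17 -1.6 ] [0.34 0.48 0.52] [-2.227 -0.37  -1.202] lampX torque -2.258 [ 0.44883296 -0.01080321  0.17467561] 23.975
top 62 yaw off deg -3.55 v0 -0.0008 pitch up -2.58 z0 0.0207 | hook 399 u,v top/bottom [(np.float64(0.1586), np.float64(-0.0152)), (np.float64(0.1598), np.float64(0.0018))] zmin -0.1231
 lever a,b 0 nan nan hook a,b 7 0.0003 0.0062
scene 147 yaw off deg -3.97 v0 -0.0032 pitch up 0.15 z0 0.0139 | hook 525 u,v top/bottom [(np.float64(0.1615), np.float64(-0.0159)), (np.float64(0.1636), np.float64(-0.0069))] zmin -0.1169
 lever a,b 57 0.0056 0.0111 hook a,b 84 0.0036 0.0054
tip lamp (np.float64(0.004266400758551211), np.float64(0.021753903544390035)) 0.07622494969168622 [ 0.44887487 -0.01077138  0.17472495] [ 1.79897434e+02 -3.94390851e-02  1.02899717e+01] F along Y -7.747847553024001 X 0.004402056520957931 -1.186378474707042 [-2.27059613 -0.40639375 -1.22125347] 24.125
```

The grasp gave a little in yaw and the force eased to about 7.3 N. I add a little and hold again, so that it is clearly inside 7–11 N.

>>> move_arm([
  [[0,-0.0004,0],0],
  [[0,-0.0008,0],0],
  [[0,-0.0012,0],0],
  [[0,-0.0016,0],0],
  [[0,-0.0016,0],0],
  [[0,-0.0016,0],0],
])

```text
time_s: 24.92
tool_pos: [0.4487, -0.0095, 0.1747]
tool_rot: [179.9, -0.1, 10.3]
force: [2.4, -7.8, -1.7]
grip_width: 0.0159
```

```bash
python3 fa.py;python3 fa.py
```

```text
[-8.18  0.7  -1.67] [0.56 0.56 0.54] [-2.388 -0.468 -1.256] lampX torque -2.434 [ 0.44871891 -0.0094787   0.17473489] 25.325
[-7.91  0.49 -1.76] [0.27 0.43 0.54] [-2.385 -0.462 -1.269] lampX torque -2.43 [ 0.44872726 -0.0095126   0.17472982] 25.725
```

>>> move_arm([
  [[0,-0.0003,0],0],
  [[0,-0.0006,0],0],
  [[0,-0.0009,0],0],
  [[0,-0.0012,0],0],
  [[0,-0.0012,0],0],
  [[0,-0.0012,0],0],
])

```text
time_s: 26.48
tool_pos: [0.4486, -0.0085, 0.1747]
tool_rot: [179.9, -0.1, 10.3]
force: [2.7, -8.5, -1.8]
grip_width: 0.0159
```

```bash
python3 fa.py;python3 fa.py; python3 fa.py
```

```text
[-8.27  0.61 -1.88] [0.63 0.39 0.46] [-2.514 -0.528 -1.357] lampX torque -2.568 [ 0.44861917 -0.00851683  0.1747285 ] 26.875
[-8.62  0.66 -1.57] [0.53 0.38 0.35] [-2.497 -0.539 -1.322] lampX torque -2.553 [ 0.44862243 -0.00850628  0.17474951] 27.275
[-8.53  0.77 -2.06] [0.36 0.64 0.22] [-2.486 -0.547 -1.328] lampX torque -2.544 [ 0.44861729 -0.00849906  0.17474035] 27.675
```

About 8.4 N held steadily for over 1.2 s. I back off and lift out.

>>> move_arm([
  [[0,0.002,0],0],
  [[0,0.004,0],0],
  [[0,0.008,0],0],
  [[0,0.014,0],0],
  [[0,0.02,0],0],
  [[0,0.025,0],0],
  [[0,0.026,0],0],
  [[0,0.026,-0.01],0],
  [[0,0.026,-0.03],0],
  [[0,0.026,-0.055],0],
  [[0,0.026,-0.08],0],
  [[0,0.026,-0.1],0],
  [[0,0.026,-0.118],0],
  [[0,0.026,-0.124],0],
  [[0,0.026,-0.124],0],
  [[0,0.026,-0.124],0],
  [[0,0.026,-0.124],0],
])

```text
time_s: 29.8
tool_pos: [0.4523, -0.0321, 0.2978]
tool_rot: [180.0, 0.1, 10.4]
force: [0.8, -0.2, -2.2]
grip_width: 0.0157
```

```bash
python3 -W ignore chk.py
```

```text
top 51 yaw off deg -0.58 v0 -0.0002 pitch up -1.84 z0 0.0186 | hook 2 u,v top/bottom [(np.float64(nan), np.float64(nan)), (np.float64(nan), np.float64(nan))] zmin -0.0544
 lever a,b 0 nan nan hook a,b 2 0.0018 -0.0059
scene 185 yaw off deg -0.56 v0 -0.0035 pitch up 0.01 z0 0.0136 | hook 148 u,v top/bottom [(np.float64(0.1619), np.float64(-0.0057)), (np.float64(0.1621), np.float64(-0.0067))] zmin -0.0996
 lever a,b 86 0.0046 0.0109 hook a,b 157 0.0041 -0.0057
tip lamp (np.float64(0.003951065179086525), np.float64(0.0004763132445031998)) 0.1997419443081995 [ 0.45246955 -0.03210568  0.29824194] [-1.79997441e+02  3.09004401e-02  1.04155748e+01] F along Y -0.8230419725875311 X 0.030212067708108303 -1.7434657238384037 [-0.07364278  0.12408875  0.01711942] 29.95
```

The lever stayed at b≈0.011, and the rod is only 0.6° off in the grasp. I return above the cradle.

Run:
```python
from h import *
o,r=togo([(.4787,-.3215,.298,-9.6)]);print(r)
```

```text
[[[-0.0265, 0.2894, 0.0003], 0.349]]
```

>>> move_arm([
  [[-0.001,0.012,0],0.015],
  [[-0.004,0.04,0],0.05],
  [[-0.007,0.075,0],0.09],
  [[-0.01,0.11,0],0.135],
  [[-0.013,0.145,0],0.175],
  [[-0.0165,0.18,0],0.22],
  [[-0.02,0.215,0],0.26],
  [[-0.023,0.25,0],0.3],
  [[-0.0255,0.277,0],0.335],
  [[-0.0265,0.2894,0],0.349],
  [[-0.0265,0.2894,0],0.349],
  [[-0.0265,0.2894,0],0.349],
  [[-0.0265,0.2894,0],0.349],
])

```text
time_s: 31.62
tool_pos: [0.4793, -0.3203, 0.2986]
tool_rot: [-179.9, -0.0, -9.5]
force: [-0.2, 0.2, -1.0]
grip_width: 0.0152
```

```bash
python3 -W ignore - <<'E'
from rod import *
rod("top"); o=rod("scene"); o,r=togo([(.479,-.3213,.1285,-9.6)]);print(o['tool_pos'],o['tool_rot'],o['force'],r)
E
```

```text
top 125 yaw off deg -0.53 v0 0.0003 pitch up 0.01 z0 0.0143 | hook 42 u,v top/bottom [(np.float64(0.1585), np.float64(-0.0005)), (np.float64(0.1591), np.float64(-0.001))] zmin -0.094
scene 199 yaw off deg -0.82 v0 -0.0013 pitch up 0.22 z0 0.0152 | hook 213 u,v top/bottom [(np.float64(0.164), np.float64(-0.0038)), (np.float64(0.164), np.float64(-0.0047))] zmin -0.0994
[ 0.47920185 -0.32063808  0.29868691] [-1.79957148e+02 -2.79148257e-02 -9.48438484e+00] [-0.01186927 -0.37631146 -1.54246574] [[[-0.0002, 0.0008, 0.1702], 0.002]]
```

>>> move_arm([
  [[0,0.0006,0.02],0],
  [[0,0.0006,0.05],0],
  [[0,0.0006,0.08],0],
  [[0,0.0006,0.11],0],
  [[0,0.0006,0.135],0],
  [[0,0.0006,0.15],0],
  [[0,0.0006,0.157],0],
  [[0,0.0006,0.161],0],
  [[0,0.0006,0.164],0],
  [[0,0.0006,0.166],0],
  [[0,0.0006,0.168],0],
  [[0,0.0006,0.168],0],
  [[0,0.0006,0.168],0],
])

```text
time_s: 33.35
tool_pos: [0.4789, -0.3221, 0.1306]
tool_rot: [-180.0, -0.0, -9.6]
force: [-0.0, -0.2, -2.2]
grip_width: 0.0153
```

```bash
python3 fa.py
python3 - <<'E'
from h import *
o=env.get_obs();print(o['tool_pos'],o['tool_rot'],o['force'])
E
```

```text
[ 0.05 -0.02 -1.23] [0.39 0.53 0.49] [-0.053  0.171 -0.013] lampX torque -0.022 [ 0.4788235  -0.3221053   0.13056592] 33.75
[ 0.4788235  -0.3221053   0.13056592] [-1.79996387e+02 -5.68987199e-03 -9.57899762e+00] [ 0.3372269  -0.03561517 -0.6922283 ]
```

>>> move_arm([
  [[0,-0.0005,0.0005],0],
  [[0,-0.0005,0.001],0],
  [[0,-0.0005,0.0015],0],
  [[0,-0.0005,0.002],0],
  [[0,-0.0005,0.002],0],
])

```text
time_s: 34.38
tool_pos: [0.479, -0.3216, 0.1288]
tool_rot: [-180.0, -0.0, -9.6]
force: [-0.3, 1.3, 1.6]
grip_width: 0.015
```

```bash
python3 fa.py
```

```text
[ 1.78 -1.12  3.88] [0.64 0.35 0.81] [0.29  0.435 0.019] lampX torque 0.364 [ 0.47898702 -0.32158816  0.12883736] 34.775
```

The rod is seated in the vees with an upward reaction of about 5 N. I relax the grip, then open.

>>> move_arm([
  [[0,0,0],0],
  [[0,0,0],0],
  [[0,0,0],0],
  [[0,0,0],0],
], squeeze=4)

```text
time_s: 35.28
tool_pos: [0.4791, -0.3214, 0.1286]
tool_rot: [-180.0, -0.0, -9.6]
force: [-0.6, 2.4, 4.9]
grip_width: 0.0162
```

>>> move_arm([
  [[0,0,0],0],
  [[0,0,0],0],
  [[0,0,0],0],
  [[0,0,0],0],
  [[0,0,0],0],
  [[0,0,0],0],
  [[0,0,0],0],
  [[0,0,0],0],
], hand=-1)

```text
time_s: 36.28
tool_pos: [0.4789, -0.3216, 0.1286]
tool_rot: [-180.0, -0.0, -9.6]
force: [0.2, -0.5, 0.0]
grip_width: 0.0844
```

>>> move_arm([
  [[0,0,-0.015],0],
  [[0,0,-0.04],0],
  [[0,0,-0.07],0],
  [[0,0,-0.1],0],
  [[0,0,-0.14],0],
  [[-0.03,0,-0.17],0],
  [[-0.05,0,-0.2],0],
  [[-0.05,0,-0.2],0],
  [[-0.05,0,-0.2],0],
])

```text
time_s: 37.4
tool_pos: [0.4299, -0.313, 0.3285]
tool_rot: [-180.0, -0.0, -9.6]
force: [-0.0, 0.8, -0.4]
grip_width: 0.087
```

```bash
python3 -W ignore - <<'E'
from h import *
o=env.get_obs();print(o['tool_pos'],o['grip_width'],o['time_s'])
c0=np.array([.4708,-.320])
for n in("scene","top"):
    im,d=snap(n,"end_"+n+".png"); P=cloud(n,d);ok=d>0;h=cv2.cvtColor(im,cv2.COLOR_RGB2HSV);S=h[...,1];a=np.radians(-10)
    q=P[...,:2]-c0;u=q@[np.cos(a),np.sin(a)];v=q@[-np.sin(a),np.cos(a)];z=P[...,2]
    m=ok&(abs(v)<.03)&(u>-.13)&(u<.2)&(z>.125)&(z<.165)&~((h[...,0]>100)&(h[...,0]<125)&(S>120))
    for i in range(4):
        p=np.polyfit(u[m],v[m],1);m=m&(abs(v-np.polyval(p,u))<.008)
    y=m&(h[...,0]>20)&(h[...,0]<32)&(S>150);hk=ok&(u>.15)&(u<.19)&(abs(v)<.05)&(z>.02)&(z<.12)
    r=m&(u>.04)&(u<.15)
    print(n,m.sum(),'yaw',-10+np.degrees(np.arctan(p[0])),'v',p[1],'yellow u',np.percentile(u[y],[2,98]) if y.any() else 0,'shaft z',np.median(z[r]) if r.any() else 0,'hook',hk.sum(),np.polyfit(z[hk],v[hk],1) if hk.sum()>5 else 0,z[hk].min() if hk.any() else 0)
a=cv2.imread('pics/end_scene.png');cv2.imwrite('pics/endc.png',cv2.resize(a[120:330,90:430],None,fx=2.3,fy=2.3))
E
```

```text
[ 0.42989819 -0.31297536  0.32851298] 0.08696571074201705 37.4
scene 633 yaw -9.833787266413575 v -0.0019956829213626966 yellow u [-0.0324546   0.03500111] shaft z 0.1438424042838381 hook 137 [ 0.04425044 -0.00797143] 0.030857348831366704
top 285 yaw -10.102714678094074 v 0.001083822680948138 yellow u 0 shaft z 0.14219426791096323 hook 25 [ 0.06935977 -0.00601087] 0.03189553619406227
```

View pics/endc.png

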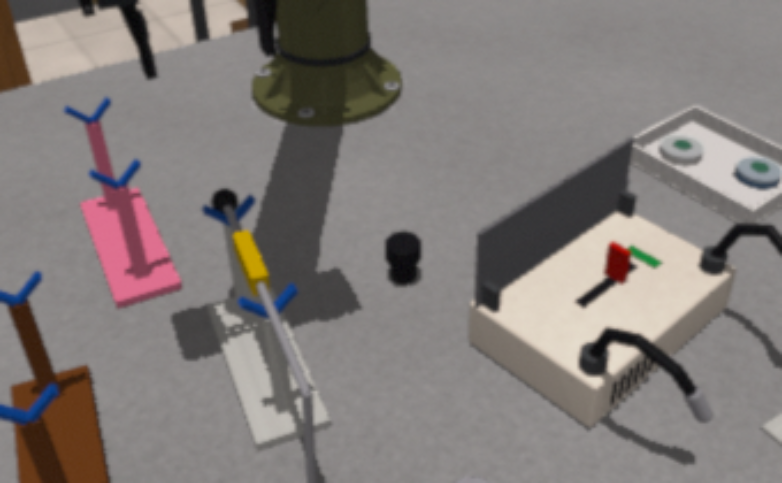

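The rod lies in both vees at (228,205) and (268,297) with its hook down. The lever at (618,263) is near the green mark, and the hand is clear. I hand in.

```bash
python3 -c "
from cell import env
print(env.sign_off())"
```

```text
the job is handed in; nothing more can be done
None
```

I did the whole job and handed it in at about 37 s of the 67 s allowed. No verdict is reported, so success is judged only from my own readings.

**Lever:** I reached the hook over the screen and slid the lever at about 3 N until it met its stop. I then pressed it there at roughly 8.4 N, steady for over 1.2 s. Two things did not go to plan:
- **Force below 9 N:** the rod turned about 4° in the grasp at full squeeze, and the force once eased from about 8.2 to 7.3 N. The final hold was therefore just under 9 N, though within 7–11 N. The wrist force and torque readings agreed to within about 0.4 N.
- **Lever position:** after I backed off, the lever had not moved. The scene camera put it at y ≈ 11 mm in the lamp frame, close to the 10.5 mm limit. That camera reads about 3 mm low, so I put it nearer 14 mm.

**Rod:** it lies in both vees of the aluminium cradle with its hook hanging down.
- **Position:** the yaw is within about 0.2° of where it started, and the sideways position is within about 1 mm.
- **Height:** the top camera's depth reading put the shaft surface at about 142 mm; the scene camera's put it at 144 mm.
- **Hand and other things:** the gripper is open and well clear. The last picture showed no bystanders in view disturbed.

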